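# Widen the draining rack's bay and stand the mug in it

## Task

Make room on the draining rack: squeeze the divider's release lever, keep it squeezed while you slide the divider away from the end plate past the first notch, and let go so that the catch tooth drops fully into the second notch. The notched strip is mounted a little off the drawing, so feel for the notch and do not force the tooth hard against it. Then set the white mug down gently, upright, on the tray in the widened bay between divider and end plate, leaving the sieve, ladle and spoon alone.

Things in the scene. Friction and masses are not known exactly. Their poses are not given: they have to be found in the camera images.
- rack: Steel draining rack, fixed. Tray 205 (x) x 305 (y) x 6 mm; origin under it, on the ledge (z = 0). y is the sliding line, +y toward the upright end plate (inner face y = +130, x = -100 to +5, top 65 mm high). A rail 30 mm wide, top 20 mm high, runs along y at x = +50. The bay is the tray between divider and end plate, x = -100 to +25; the mug belongs at about x = -45
- bay_end (a point): Foot of the end plate's inner face at rack x = -45, y = +130, z = 6 mm (tray top); axes as the rack's
- second_notch (a point): Where the drawing puts the second notch's centre (rail top, rack x 50, y -92, z 20 mm). The dark notched strip on the rail (20 mm wide, 8 mm high) is really up to 10 mm off either way along y, unmeasured, new each time. Its two notches are cut right through, 12 mm long in y, 40 mm apart (the first nearer the end plate), with a 28 mm land between; 40 mm of land follows the second
- divider (a joint): Travel of the divider in m, 0 to 0.125, growing along rack -y, away from the end plate. Starts at 0.002 to 0.020, its tooth in front of the strip, whose first edge stops it at about 0.034 if not squeezed. By the drawing the tooth is over the first notch at 0.060 and the second at 0.100, both shifted alike by the strip's up to 0.010. Drags with about 2.5 N and stays where it is left
- catch (a joint): Squeeze angle of the release lever in rad: 0 = let go, tooth fully down; 0.32 = fully squeezed (stop). Resting on top of the strip: about 0.18; clear of it above about 0.23. A spring returns it: about 4.5 N at the bar when let go, 7 N at the stop. Let go on top of the strip, the tooth rubs and pushing the divider on takes 6 to 9 N; in the notch it stops dead
- divider_face (a point): On the divider plate's bay-side face, at tray height, rack x = -45; moves with the divider; axes as the rack's. The plate is 4 mm thick, its top 65 mm high. The bay's width is the y distance to bay_end: 0.030 m plus the divider's travel
- squeeze_grip (a point): Midway between the squeeze grips on the divider's carriage, 78 mm up; moves with it, axes as the rack's. At +y a fixed upright black plate (40 mm in x, top 95 mm up), at -y the lever's round bar (12 mm thick, 44 mm in x): 58 mm over both, about 43 when squeezed along y. Pushing the plate toward -y slides the divider with the lever free. Carriage top between them 42 mm up
- catch_tooth (a point): Middle of the catch tooth's underside, 21 mm above the ledge when down, in front (-y) of the lever: tooth 16 mm in x, 8 mm in y, on an arm from the lever's hinge, 40 mm ahead of the bar; arm top 37 mm up, its end 13 mm higher squeezed. It drops in only within about 2 mm of a notch's centre. Against the strip's edges it should take no more than about 25 N
- mug: Handleless white ceramic mug, cylinder 60 mm in diameter, 88 mm tall, walls 4 mm, open on top, 200 to 325 g; origin at the centre of its underside, z up. Stands on the ledge on one side of the rack
- sieve: Bystander: orange plastic sieve, bowl 90 mm across and 40 mm high, handle 115 mm along its x; origin under the bowl. On the ledge on the other side of the rack from the mug
- ladle: Bystander: steel ladle lying to the left (+y) of everything, bowl 76 mm across, handle 215 mm along its y; origin under the bowl
- wooden_spoon: Bystander: flat wooden spoon 260 mm long and 10 mm high lying to the right (-y) of everything, along its x; origin under its middle
There are look-alikes about, which are no part of the job. Of the things shaped like the mug, the white one is meant.

How it is judged (in metres and radians):
On the way:
1. the divider stands at the second notch with its catch tooth fully down (value of joint divider between 0.086 and 0.114 m and value of joint catch below 0.05 rad), for 0.2 s.
At the end, for the whole second after the job is handed in: The divider joint reads 0.086 to 0.114 (second notch) with the catch below 0.05 rad (tooth fully down), and the mug stands upright (within 0.08 rad) and still on the tray in the bay: its centre between rack x = -80 and +5 mm, between the divider and the end plate, its underside on the tray (all of step 1 and x of mug in the frame of rack between -0.08 and 0.005 m and y of mug in the frame of divider_face above 0.028 m and y of mug in the frame of rack below 0.102 m and z of mug in the frame of rack between 0.003 and 0.01 m and angle between mug's own z axis and vertical below 0.08 rad and linear speed of mug below 0.02 m/s); the robot touches nothing.
It fails at once if the catch tooth is forced against the notched strip (over 30 N) (contact force between catch_c3 and strip above 30 N).
It fails at once if the mug is banged down on the rack (over 90 N) (contact force between mug and rack above 90 N).
It fails at once if the mug is dropped (let go and falling faster than 0.6 m/s, some 18 mm) (contact force between the fingers and mug below 0.05 N and linear speed of mug above 0.6 m/s).
It fails at once if the sieve, ladle or wooden spoon is moved more than 30 mm (distance of any of sieve, ladle, wooden_spoon from where it was at the start of the episode above 0.03 m).
It also fails if it takes over 58 s, if anything falls off the work surface, if the arm or the gripper's body presses on something with over 40 N, if the wrist force passes 120 N, or if a joint passes its speed limit or range.

## Robot

A 7-joint arm with a two-finger parallel gripper is mounted at the origin on the work surface. World frame = base frame: x ahead of the robot, y to its left, z up, the work surface at z = 0. Lengths are in mm, angles in rad, forces in N, time in s.
With the tool pointing down it reaches from about 400 to 875 mm from the base axis. Payload 4.4 kg.
Tool frame: the origin (TCP) lies midway between the tips of the shut fingers; the grasp point (between the pads) lies 19 mm behind it; x points along the fingers, y is the direction in which the jaws open and shut, and the axes are right-handed (so a half turn about x gives the same grasp; the last joint's range is limited). The gripper opens to 85 mm and grips with 20 to 120 N. Pads are 22 mm wide; open, the fingers measure 114 mm over their backs; the gripper's body (76 mm by 85 mm) begins 54 mm behind the grasp point. The pads swing forward as they close: fully open they stand 13 mm farther back than shut.
Start: joints at [-0.066, 0.628, 0.038, 1.517, -0.027, 0.996, -0.02], TCP at [650.014, 0.027, 231.313] pointing down, gripper open.
Joint ranges: [-3.06, 3.06], [-0.37, 2.12], [-1.25, 1.32], [0.18, 2.47], [-1.1, 4.24], [0.23, 1.98], [-2.94, 2.94]. Speed limits (rad/s): [2.57, 2.57, 3.14, 3.14, 3.14, 3.14, 3.14].

## Interface

Orientations are given as [roll, pitch, yaw] about the fixed x, y, z axes, in that order (R = Rz(yaw) Ry(pitch) Rx(roll)).
In Python, from cell import ctrl gives the robot as it stands.
- The arm moves only by the tool arm_command, never from a script. Its argument "series" is a list of rows, each a list of 7 numbers: the opening, from 0 (shut) to 1 (fully open), then the shift along the world's x, y, z in cm, then the turn, a rotation vector about the world's x, y, z in degrees. In form: [[claw, x, y, z, rx, ry, rz], ...]. A call has 1 to 20 rows; each row shifts and turns the commanded pose from where the row before left it; what a row does not reach is not made up. A row lasts 1/12 s, in which the tool goes at most 41.7 mm and 7.16 degrees, less where a joint would pass 70% of its speed; a pose out of reach is approached as far as the arm can. A call with a gripper value outside its range is refused whole. The fingers move at their own pace and stop on an object; the grip force is fixed at half the most. Time passes only in rows, so rows that do not move let the fingers close. It gives the time, the measured TCP pose, the force and the opening at its end, in the units of the state.
- ctrl.read_state(): the state, without advancing time (a new reading comes with each control period).
- ctrl.get_image(name): name is "scene" or "side" or "wrist"; returns the picture (480x640x3 uint8, blue, green, red); there is no depth.
- ctrl.calibration(name): a dict with "fovy" (degrees; the focal length in pixels is half the picture's height over the tangent of half this angle, whatever the lens; pixels are square), "cx", "cy" (the principal point, pixels), "cam_to_world" (4x4, takes a point from camera to world coordinates); the wrist camera has in their place "T_tool_cam" (4x4, takes a point from camera to tool coordinates, whose origin is the TCP and whose axes are the tool frame's). Camera axes: x right, y up, looking along -z (the intrinsics and any distortion apply to the point x, -y, -z); pixel columns grow to the right and rows downward; lengths in mm; the calibration is good to about 2 mm. A picture is of the moment at which its call begins: read the wrist's pose just before it. calibration takes no time and is no camera call.
- ctrl.finish_job(): hands the job in, once; it reports no verdict.
Trained networks look in the newest picture that a camera, given by its name, has taken for a name from the list of things; names that differ only in an ending like _2 or _b are one class to them, and where a whole thing is asked for, a point or a joint stands for the part that bears it (a point fixed in the world has none). Each returns a list of dicts, best first, with "conf" (0 to 1); they miss things now and then, are a little off and sometimes report something else, mostly with a low value. They report only what shows in the picture. A call takes as long as a camera call. They do not tell look-alikes from the thing itself.
- ctrl.spot_in(label, camera): "centre" ([x, y, z] in mm, in world coordinates, good to about 4 mm: the middle of the surface that is visible of it).
The state is a dict: "clock": time; "qpos": joint angles; "qd": joint speeds; "tau": joint torques, N m; "eef_pos": TCP position; "tool_rot": TCP orientation; "force": force on the tool from outside, world axes, zero at the start; "torque": the same for the moment, N m; "width": finger opening in mm.
Only numpy, scipy, OpenCV 4.12 (cv2) and the standard library are available. Lean on these libraries where they do the work, as an engineer would, in place of code of your own. Each camera call takes 0.05 s, during which the arm holds its last target.

## Working session

There is one attempt and no reset: what is moved stays moved. The work goes in short steps, Python scripts to look and compute and a tool call to move; the robot and the scene stay as the last step left them, time stands still between calls to the robot, and variables do not carry over. Pictures are saved under pics/ and viewed, and the job is handed in when it is done.

Besides the shell and the picture viewer there is one more tool, called after ">>>" as name([rows], argument=value, ...), one row to a line, values as JSON. arm_command: Moves the arm, as the interface text tells. Its arguments: {"type":"object","properties":{"series":{"type":"array"}},"required":["series"]}

```bash
ls; mkdir -p pics
python3 - <<'E'
from cell import ctrl
import cv2
s=ctrl.read_state(); print(s)
for n in ["scene","side","wrist"]:
    im=ctrl.get_image(n); cv2.imwrite(f"pics/{n}0.png",im)
    print(n,ctrl.calibration(n))
    for l in ["mug","divider","rack","squeeze_grip","catch_tooth","sieve"]:
        try: print(n,l,[(np_['conf'],[round(v) for v in np_['centre']]) for np_ in ctrl.spot_in(l,n)])
        except Exception as e: print(l,e)
print(ctrl.read_state()['clock'])
E
```

```text
pics
{'clock': 0.0, 'qpos': array([-0.06577163,  0.62932658,  0.03841425,  1.51838228, -0.02701385,
        0.99628012, -0.02000686]), 'qd': array([ 1.04358462e-03, -3.30270226e-04, -4.54910981e-04,  1.47501442e-04,
        5.78310283e-05, -1.01484888e-03,  1.23691817e-03]), 'tau': array([-1.11932164e-03, -5.63405585e+01,  1.22606792e+00, -1.93450052e+01,
        1.09587883e-02,  1.05136272e-02, -8.84369996e-06]), 'eef_pos': array([6.49374640e+02, 3.06917785e-02, 2.30396670e+02]), 'tool_rot': array([-1.57285384,  1.56891683,  3.13951446]), 'force': array([0.02131127, 0.00670952, 0.51378415]), 'torque': array([-0.00884213, -0.03503808, -0.01598063]), 'width': 85.5008438817816}
scene {'fovy': 45.95170521047208, 'cx': 326.9663555224933, 'cy': 236.34155825943063, 'cam_to_world': array([[ 5.20235358e-01, -4.59149525e-01,  7.20095053e-01,
         1.43082210e+03],
       [ 8.53766077e-01,  2.58932477e-01, -4.51705057e-01,
        -5.53079964e+02],
       [ 2.09441668e-02,  8.49785671e-01,  5.26712118e-01,
         7.65712631e+02],
       [ 0.00000000e+00,  0.00000000e+00,  0.00000000e+00,

[... 994 characters left out ...]
 (0.67, [547, 481, 18]), (0.64, [607, 100, 43])]
wrist {'fovy': 69.27034743107136, 'cx': 322.34700671514463, 'cy': 234.05600694748492, 'T_tool_cam': array([[-4.39564620e-04,  2.60340275e-01, -9.65516830e-01,
        -1.43013002e+02],
       [ 9.99999865e-01, -1.54041247e-04, -4.96798903e-04,
        -1.19019888e+00],
       [-2.78066179e-04, -9.65516917e-01, -2.60340172e-01,
        -6.53505427e+01],
       [ 0.00000000e+00,  0.00000000e+00,  0.00000000e+00,
         1.00000000e+00]])}
wrist mug [(0.18, [624, 40, 80])]
wrist divider [(0.59, [623, 79, 41])]
wrist rack [(0.9, [564, 41, 6])]
wrist squeeze_grip [(0.72, [622, 74, 43])]
wrist catch_tooth [(0.79, [623, 42, 86])]
wrist sieve []
1.05
```

View pics/scene0.png

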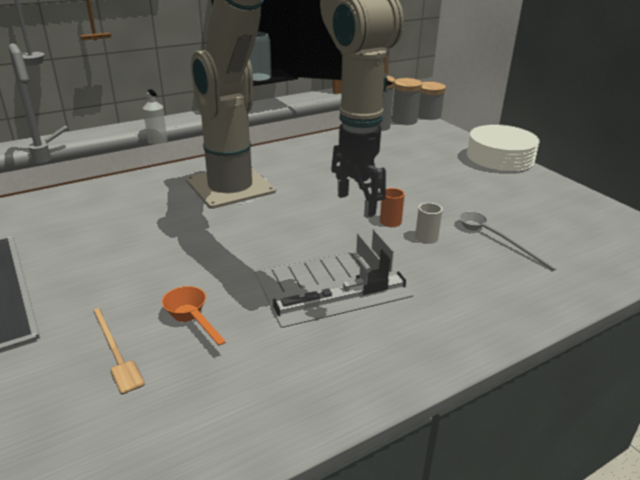

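View pics/side0.png

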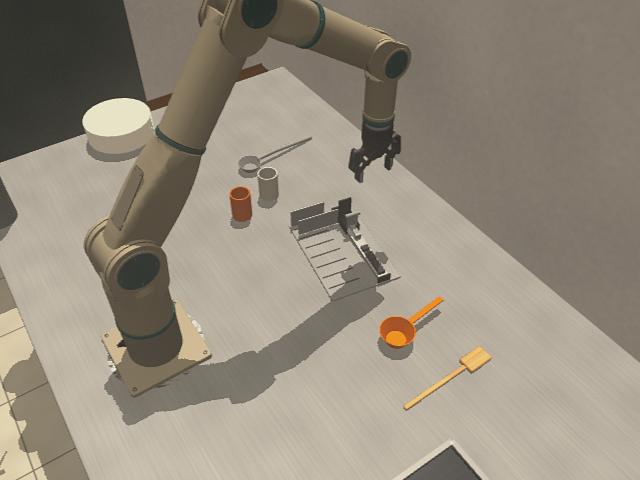

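View pics/wrist0.png

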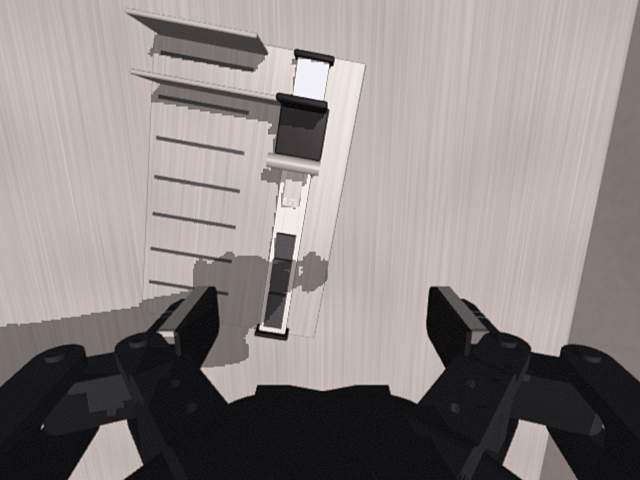

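The white mug is at (429,222) in scene and (268,184) in side. Its look-alike, the red mug, is at (392,208) in scene and (241,204) in side. The far white plate stack is not a mug. I'll check the mug choice and the rail in close crops.

```bash
cat > h.py <<'E'
import numpy as np, cv2
from cell import ctrl
from scipy.spatial.transform import Rotation as Ro
def K(n):
    c=ctrl.calibration(n); f=240/np.tan(np.radians(c['fovy'])/2); return f,c['cx'],c['cy'],c
def pose(n,s=None):
    c=ctrl.calibration(n)
    if n!='wrist': return np.array(c['cam_to_world'])
    T=np.eye(4); T[:3,:3]=Ro.from_euler('xyz',s['tool_rot']).as_matrix(); T[:3,3]=s['eef_pos']
    return T@np.array(c['T_tool_cam'])
def back(n,px,z,s=None):
    f,cx,cy,_=K(n); T=pose(n,s)
    d=T[:3,:3]@np.array([(px[0]-cx)/f,-(px[1]-cy)/f,-1]); o=T[:3,3]
    return o+d*(z-o[2])/d[2]
def proj(n,p,s=None):
    f,cx,cy,_=K(n); T=pose(n,s); q=T[:3,:3].T@(np.array(p)-T[:3,3])
    return np.array([cx+f*q[0]/-q[2],cy-f*q[1]/-q[2]])
E
python3 - <<'E'
from h import *
s=ctrl.read_state()
print(Ro.from_euler('xyz',s['tool_rot']).as_matrix().round(3))
im=cv2.imread('pics/wrist0.png')
cv2.imwrite('pics/c1.png',cv2.resize(im[30:350,110:390],None,fx=2.1,fy=1.85,interpolation=cv2.INTER_CUBIC))
a=cv2.imread('pics/scene0.png')[160:330,250:470]; cv2.imwrite('pics/c2.png',cv2.resize(a,None,fx=3.4,fy=3.4,interpolation=cv2.INTER_CUBIC))
# mug bases
print('scene white base',back('scene',(428,241),0),'top',back('scene',(430,208),88))
print('side white base',back('side',(268,199),0),'top',back('side',(268,172),88))
for n,p in [('TL',(152,95)),('railendfar',(314,52)),('TR',(366,63)),('BR',(315,337)),('BL',(145,305))]:
    print(n,back('wrist',p,6,s)[:2].round(1))
E
```

```text
[[-0.  1.  0.]
 [ 0.  0. -1.]
 [-1. -0. -0.]]
scene white base [530.02371843 316.6459108    0.        ] top [516.02986965 321.75172455  88.        ]
side white base [502.47873019 308.75989369   0.        ] top [518.30652723 325.59200932  88.        ]
TL [480.2 108.7]
railendfar [640.9 147.5]
TR [691.3 137.8]
BR [ 640.3 -161.1]
BL [ 443.  -119.3]
```

View pics/c1.png

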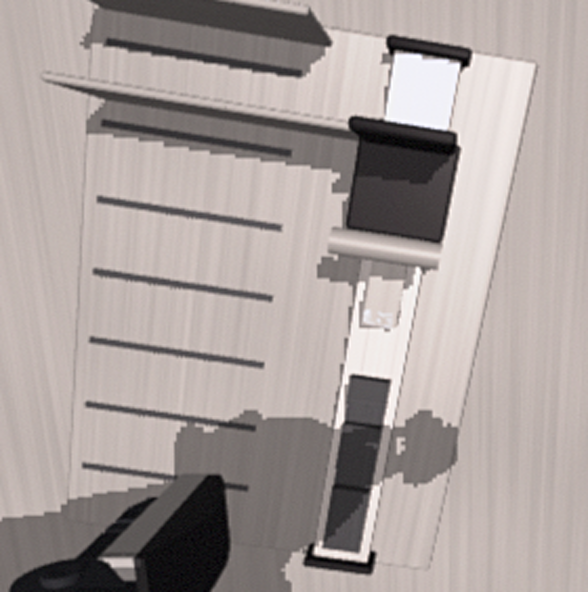

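View pics/c2.png

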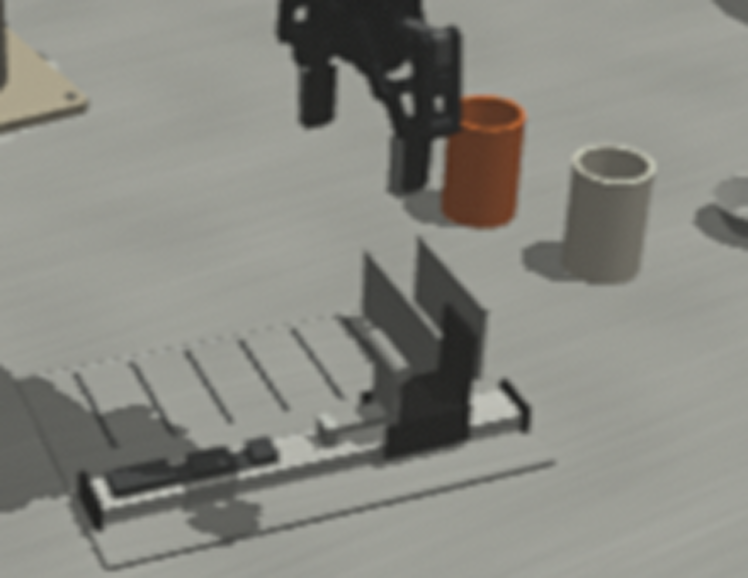

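Run:
```python
from h import *
from scipy.optimize import least_squares
s=ctrl.read_state()
c=lambda x,y:(110+x/2.1,30+y/1.85)
a=back('wrist',c(370.5,377.5),28,s);b=back('wrist',c(344,553.5),28,s)
print('strip',a,b,np.linalg.norm(a-b))
a=back('wrist',c(391,379),28,s);b=back('wrist',c(363,556),28,s); print('strip R edge',a,b,np.arctan2(*(a-b)[:2]))
pts=[((102.5,152.5,6),c(537,64)),((102.5,-152.5,6),c(428,570)),((60,None,28),c(391,379)),((60,None,28),c(363,556)),((40,None,28),c(350,376)),((40,None,28),c(325,551))]
def res(p):
    x,y,w=p; r=[]
    for q,px in pts:
        W=back('wrist',px,q[2],s)[:2]-[x,y]
        l=[np.cos(w)*W[0]+np.sin(w)*W[1],-np.sin(w)*W[0]+np.cos(w)*W[1]]
        r.append(l[0]-q[0])
        if q[1] is not None: r.append(l[1]-q[1])
    return r
f=least_squares(res,[565,0,-.17]);print(f.x,f.fun.round(1))
x,y,w=f.x
def tr(W): W=W[:2]-[x,y]; return np.array([np.cos(w)*W[0]+np.sin(w)*W[1],-np.sin(w)*W[0]+np.cos(w)*W[1]])
def fw(l): return np.array([x+np.cos(w)*l[0]-np.sin(w)*l[1],y+np.sin(w)*l[0]+np.cos(w)*l[1]])
print('first edge rack y',tr(back('wrist',c(370.5,377.5),28,s)),'end',tr(back('wrist',c(344,553.5),28,s)))
print('tooth arm front top z37',tr(back('wrist',c(378,328),33,s)))
print('blk plate top +y edge z95',tr(back('wrist',c(403,118),95,s)),'bar -y edge z78',tr(back('wrist',c(384,265),76,s)),'bar +y',tr(back('wrist',c(384,228),82,s)))
print('divider plate top L',tr(back('wrist',c(45,74),65,s)), 'R',tr(back('wrist',c(340,126),65,s)))
print('endplate? ',tr(back('wrist',c(331,44),6,s)))
print(ctrl.read_state()['clock'])
```

```text
strip [611.9210984  -27.99771322  28.        ] [ 594.93357014 -137.82106405   28.        ] 111.12940432431162
strip R edge [621.98132976 -28.86341003  28.        ] [ 604.96780675 -139.50689274   28.        ] 0.15257382797544464
[ 5.65871663e+02  3.18304519e+00 -1.63094937e-01] [-0.6 -0.7 -3.6  0.7  0.6  1.7  0.4  1.4]
first edge rack y [ 50.50124394 -23.28979554] end [  51.571479   -134.41404628]
tooth arm front top z37 [50.56085322  6.07958118]
blk plate top +y edge z95 [ 51.23102177 105.6947638 ] bar -y edge z78 [51.55362231 44.20201358] bar +y [49.67530535 60.87943512]
divider plate top L [-91.20173036 104.2962487 ] R [ 24.83699117 101.60571836]
endplate?  [  6.80115372 145.74910393]
1.05
```

>>> arm_command([
  [1, -0.16, 0.48, -0.3, 0, 0, -7.1],
  [1, -0.16, 0.48, -0.3, 0, 0, -7.1],
  [1, -0.16, 0.48, -0.3, 0, 0, -7.1],
  [1, -0.16, 0.48, -0.3, 0, 0, -7.1],
  [1, -0.16, 0.48, -0.3, 0, 0, -7.1],
  [1, -0.16, 0.48, -0.3, 0, 0, -7.1],
  [1, -0.16, 0.48, -0.3, 0, 0, -7.1],
  [1, -0.16, 0.48, -0.3, 0, 0, -7.1],
  [1, -0.16, 0.48, -0.3, 0, 0, -7.1],
  [1, -0.16, 0.48, -0.3, 0, 0, -7.1],
  [1, -0.16, 0.48, -0.3, 0, 0, -7.1],
  [1, -0.16, 0.48, -0.3, 0, 0, -7.1],
  [1, -0.16, 0.48, -0.3, 0, 0, -7.1],
  [1, -0.16, 0.48, -0.3, 0, 0, -7.1],
  [1, 0, 0, 0, 0, 0, 0],
])

```text
clock: 2.3
eef_pos: [626.9, 69.1, 188.4]
tool_rot: [-0.097, 1.569, 2.88]
force: [-0.3, 0.1, -0.3]
width: 85.7
```

Run:
```python
from h import *
s=ctrl.read_state(); im=ctrl.get_image('wrist'); cv2.imwrite('pics/w1.png',im)
np.save('w1.npy',np.r_[s['eef_pos'],s['tool_rot']])
print(s['clock'],s['eef_pos'],s['tool_rot'],Ro.from_euler('xyz',s['tool_rot']).as_matrix().round(3),s['force'])
```

```text
2.3 [626.86926249  69.09288296 188.42555013] [-0.09650097  1.56903924  2.87998328] [[-0.002 -0.164 -0.986]
 [ 0.    -0.986  0.164]
 [-1.    -0.     0.002]] [-0.28285227  0.07671895 -0.30116214]
```

View pics/w1.png

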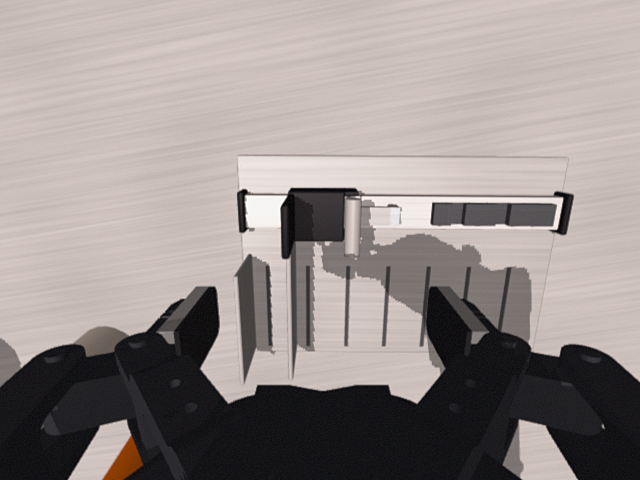

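Run:
```python
from h import *
im=cv2.imread('pics/w1.png')
cv2.imwrite('pics/c3.png',cv2.resize(im[145:275,230:400],None,fx=4.6,fy=4.6,interpolation=cv2.INTER_CUBIC))
cv2.imwrite('pics/c4.png',cv2.resize(im[145:275,360:580],None,fx=3.6,fy=4.4,interpolation=cv2.INTER_CUBIC))
```

```text
(no output)
```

View pics/c3.png

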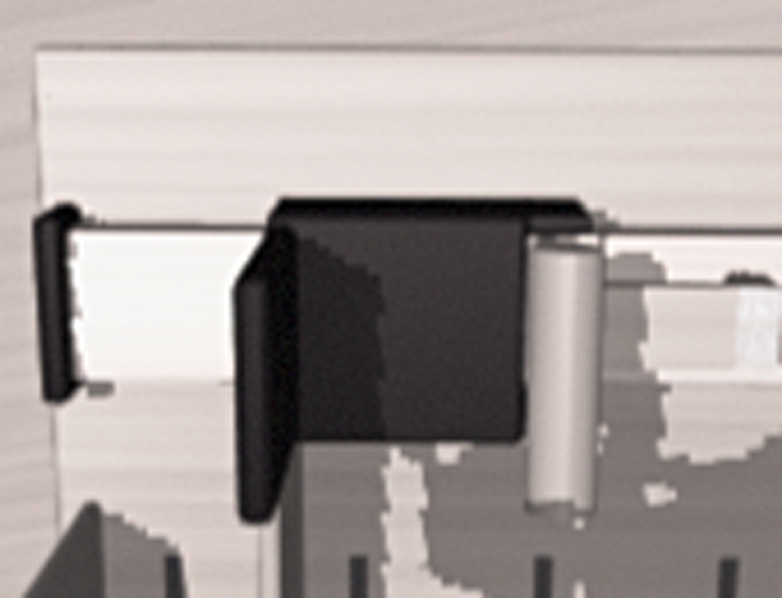

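View pics/c4.png

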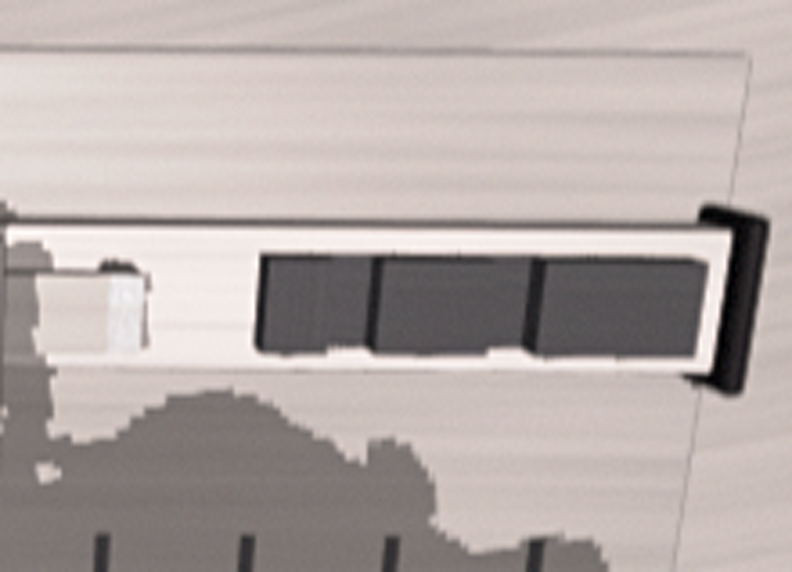

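Run:
```python
from h import *
v=np.load('w1.npy'); s=dict(eef_pos=v[:3],tool_rot=v[3:])
A=back('wrist',(238,155.2),6,s);B=back('wrist',(567.8,157.5),6,s)
d=(A-B)[:2]; L=np.linalg.norm(d); yh=d/L; xh=np.array([yh[1],-yh[0]]); w=np.arctan2(-yh[0],yh[1])
O=((A+B)/2)[:2]-102.5*xh
print('L',L,'yaw',w,'O',O)
tr=lambda W:np.array([(W[:2]-O)@xh,(W[:2]-O)@yh]).round(1)
c4=lambda x,y:(360+x/3.6,145+y/4.4); c3=lambda x,y:(230+x/4.6,145+y/4.6)
for n,p,z in [('edge1',c4(268,305),28),('notch1 far',c4(382,305),28),('notch2 far',c4(545,305),28),('end',c4(708,310),28),('arm front top',c4(145,310),37),('arm front bottom',c4(149,340),21),('bar L',c3(530,380),78),('bar R',c3(601,380),78),('plate top',c3(240,400),95),('plate top+x corner',c3(268,228),95),('plate top-x corner',c3(242,520),95),('capL',c3(72,380),20),('capR',c4(728,230),20),('railedge',c4(400,220),20),('railbot',c4(400,370),20),('strip top',c4(450,258),28),('strip bot',c4(450,352),28)]:
    print(n,tr(back('wrist',p,z,s)))
print('tcp',tr(s['eef_pos']))
```

```text
L 301.8679888624652 yaw -0.1716676394012655 O [563.40261102   4.85558069]
edge1 [ 53.2 -26.3]
notch1 far [ 53.4 -54.5]
notch2 far [ 53.7 -94.9]
end [  52.9 -135.4]
arm front top [53.9  6.1]
arm front bottom [44.1  1. ]
bar L [52.9 56.4]
bar R [53.  44.8]
plate top [ 53.7 101.8]
plate top+x corner [80.2 97.1]
plate top-x corner [ 34.4 102. ]
capL [ 37.9 144.2]
capR [  68.  -142.9]
railedge [ 69.5 -60.4]
railbot [ 37.8 -64.2]
strip top [ 63.1 -70.1]
strip bot [ 43.7 -72.6]
tcp [51.6 74.1]
```

>>> arm_command([
  [1, 0.1, -0.1, -2.6, 0, 0, 0],
  [1, 0.1, 0, -2.6, 0, 0, 0],
  [1, 0, 0, -2.6, 0, 0, 0],
  [1, 0, 0, -2.4, 0, 0, 0],
  [1, 0, 0, -1.6, 0, 0, 0],
  [1, 0, 0, -1.3, 0, 0, 0],
  [1, 0, 0, 0, 0, 0, 0],
])

```text
clock: 2.93
eef_pos: [628.1, 65.8, 55.9]
tool_rot: [0.204, 1.567, -3.1]
force: [0.1, 0.7, 0.0]
width: 85.8
```

Run:
```python
from h import *
s=ctrl.read_state(); im=ctrl.get_image('wrist'); cv2.imwrite('pics/w2.png',im)
side=ctrl.get_image('scene')[140:340,240:460]; cv2.imwrite('pics/s2.png',cv2.resize(side,None,fx=3,fy=3,interpolation=cv2.INTER_CUBIC))
print(s['clock'],s['eef_pos'],s['force'],s['width'])
```

```text
2.9333 [628.12631547  65.81718384  55.94326541] [0.0813232  0.72113847 0.04987193] 85.82532752303116
```

View pics/w2.png

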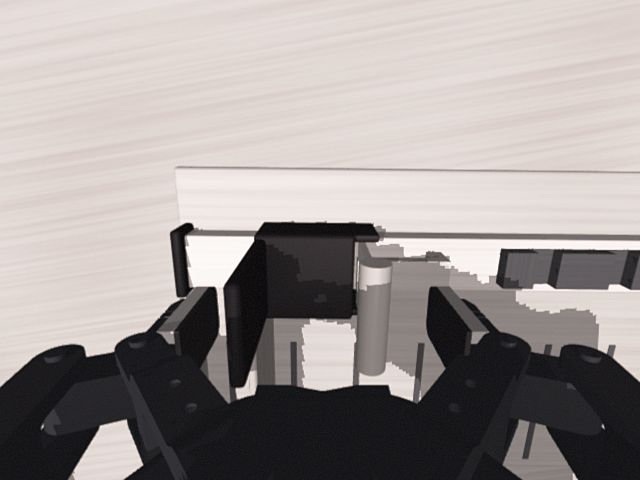

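View pics/s2.png

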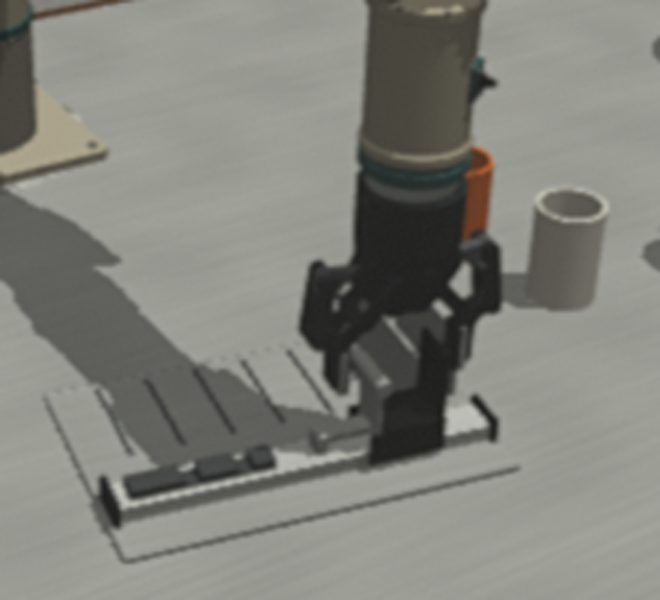

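>>> arm_command([
  [0.45, 0, 0, 0, 0, 0, 0],
  [0.45, 0, 0, 0, 0, 0, 0],
  [0.45, 0, 0, 0, 0, 0, 0],
  [0.45, 0, 0, 0, 0, 0, 0],
  [0.45, 0, 0, 0, 0, 0, 0],
  [0.45, 0, 0, 0, 0, 0, 0],
])

```text
clock: 3.53
eef_pos: [631.3, 67.6, 60.9]
tool_rot: [-2.462, 1.566, 0.516]
force: [-1.6, 2.4, 10.0]
width: 41.1
```

Run:
```python
from h import *
s=ctrl.read_state(); im=ctrl.get_image('wrist'); cv2.imwrite('pics/w3.png',im)
print(s['clock'],s['eef_pos'],s['force'],s['width'])
```

```text
3.5333 [631.26133919  67.56863744  60.94059948] [-1.55215662  2.43587053 10.01411962] 41.13916983921442
```

View pics/w3.png

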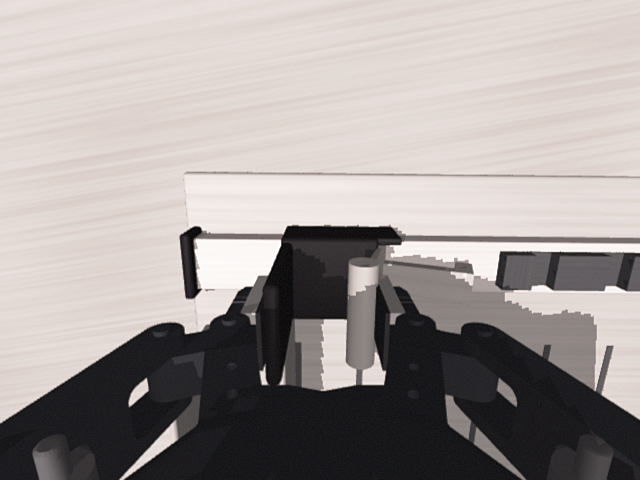

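Run:
```python
from h import *
s=ctrl.read_state()
im=cv2.imread('pics/w3.png'); cv2.imwrite('pics/c5.png',cv2.resize(im[210:310,370:640],None,fx=2.9,fy=2.9,interpolation=cv2.INTER_CUBIC))
w=-.168;xh=np.array([np.cos(w),np.sin(w)]);yh=np.array([-np.sin(w),np.cos(w)]);O=np.array([566,4])
tr=lambda W:np.array([(W[:2]-O)@xh,(W[:2]-O)@yh]).round(1)
for n,p,z in [('arm',(473,268),50),('edge',(506,270),28),('n1far',(558,270),28),('n2 far',(635,270),28),('corner',(184,172),6)]: print(n,tr(back('wrist',p,z,s)))
print(tr(s['eef_pos']), s['tau'])
```

```text
arm [60.7  2.2]
edge [ 51.5 -25.8]
n1far [ 51.7 -53.8]
n2 far [ 51.9 -95.1]
corner [101.1 151.4]
[53.7 73.6] [  1.50984988 -52.99206018   7.89126188 -11.35240138   0.50251912
  -0.6210066    0.29833968]
```

View pics/c5.png

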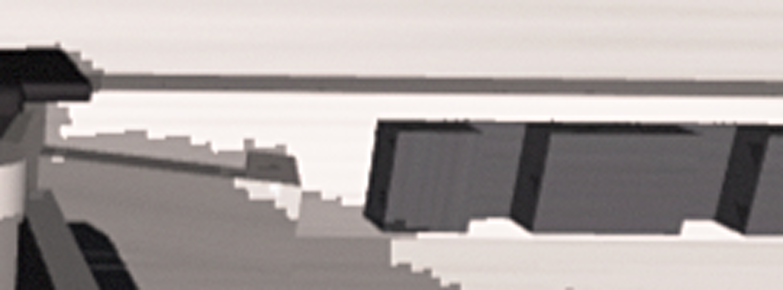

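>>> arm_command([
  [0.45, 0, 0, 0.2, 0, 0, 0],
  [0.45, 0, 0, 0.1, 0, 0, 0],
  [0.45, -0.08, -0.5, 0, 0, 0, 0],
  [0.45, -0.08, -0.5, 0, 0, 0, 0],
  [0.45, -0.08, -0.5, 0, 0, 0, 0],
  [0.45, -0.08, -0.5, 0, 0, 0, 0],
])

```text
clock: 4.08
eef_pos: [627.5, 46.5, 61.1]
tool_rot: [-2.915, 1.568, 0.062]
force: [3.6, 2.3, -7.6]
width: 41.0
```

>>> arm_command([
  [0.45, -0.08, -0.5, -0.1, 0, 0, 0],
  [0.45, -0.08, -0.5, 0, 0, 0, 0],
  [0.45, -0.08, -0.5, 0, 0, 0, 0],
  [0.45, -0.08, -0.5, 0, 0, 0, 0],
  [0.45, -0.08, -0.5, 0, 0, 0, 0],
  [0.45, -0.08, -0.5, 0, 0, 0, 0],
  [0.45, -0.08, -0.5, 0, 0, 0, 0],
  [0.45, -0.08, -0.5, 0, 0, 0, 0],
  [0.45, -0.08, -0.5, 0, 0, 0, 0],
  [0.45, -0.08, -0.5, 0, 0, 0, 0],
  [0.45, -0.04, -0.3, 0, 0, 0, 0],
  [0.45, 0, 0, 0, 0, 0, 0],
])

```text
clock: 5.08
eef_pos: [617.8, -8.6, 61.0]
tool_rot: [1.974, 1.57, -1.333]
force: [-0.2, 0.0, 6.9]
width: 41.0
```

Run:
```python
from h import *
s=ctrl.read_state(); im=ctrl.get_image('wrist'); cv2.imwrite('pics/w4.png',im)
print(s['clock'],s['eef_pos'],s['force'],s['width'])
side=ctrl.get_image('scene')[140:340,240:460]; cv2.imwrite('pics/s4.png',cv2.resize(side,None,fx=3,fy=3,interpolation=cv2.INTER_CUBIC))
w=-.168;xh=np.array([np.cos(w),np.sin(w)]);yh=np.array([-np.sin(w),np.cos(w)]);O=np.array([566,4])
print((s['eef_pos'][:2]-O)@xh,(s['eef_pos'][:2]-O)@yh)
```

```text
5.0833 [617.79136174  -8.55463345  61.0404805 ] [-0.20464683  0.00814652  6.91945934] 40.9545557478586
53.16147028764769 -3.7178015436755913
```

View pics/w4.png

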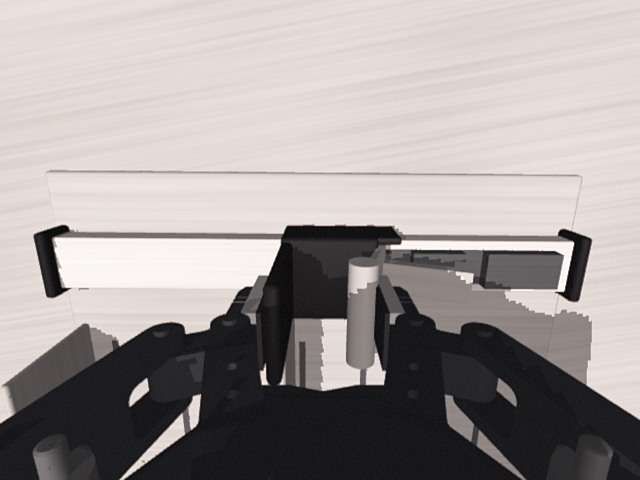

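View pics/s4.png

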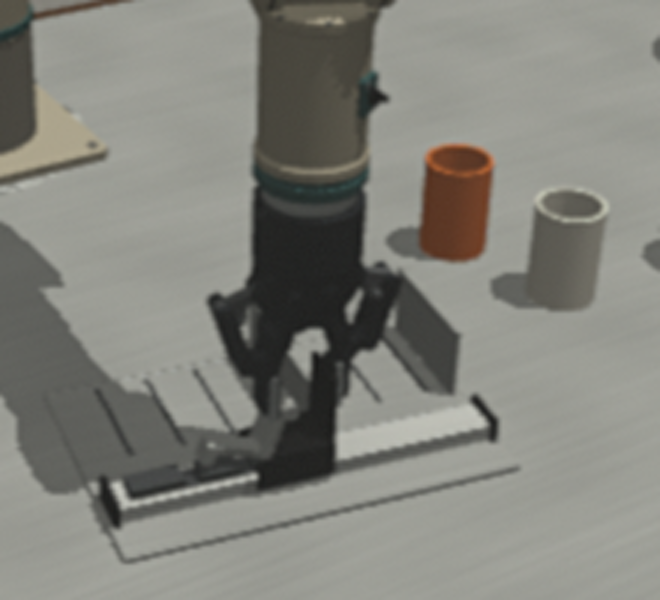

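>>> arm_command([
  [0.8, 0, 0, 0, 0, 0, 0],
  [0.8, 0, 0, 0, 0, 0, 0],
  [0.8, 0, 0, 0, 0, 0, 0],
  [0.8, 0, 0, 0, 0, 0, 0],
  [0.8, 0, 0, 0, 0, 0, 0],
])

```text
clock: 5.6
eef_pos: [617.4, -6.5, 59.9]
tool_rot: [0.018, 1.569, 2.996]
force: [0.6, 0.1, -0.5]
width: 68.0
```

Run:
```python
from h import *
s=ctrl.read_state(); im=ctrl.get_image('wrist'); cv2.imwrite('pics/w5.png',im)
print(s['clock'],s['eef_pos'],s['force'],s['width'])
side=ctrl.get_image('scene')[220:320,260:380]; cv2.imwrite('pics/s5.png',cv2.resize(side,None,fx=5,fy=5,interpolation=cv2.INTER_CUBIC))
```

```text
5.6 [617.38103315  -6.53449843  59.91636353] [ 0.60182209  0.14124387 -0.51029452] 67.98170378700412
```

View pics/w5.png

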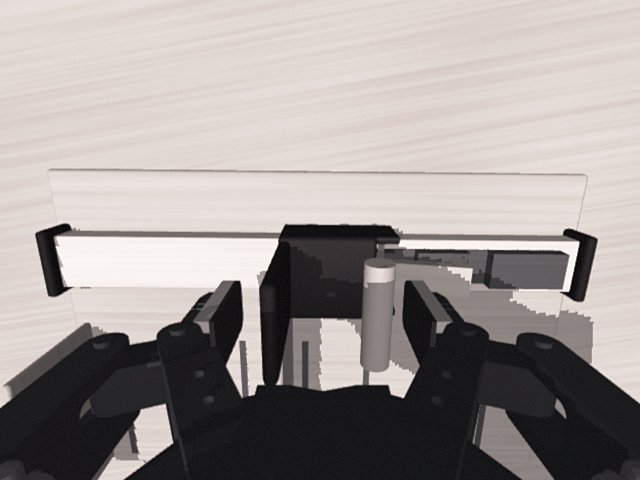

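View pics/s5.png

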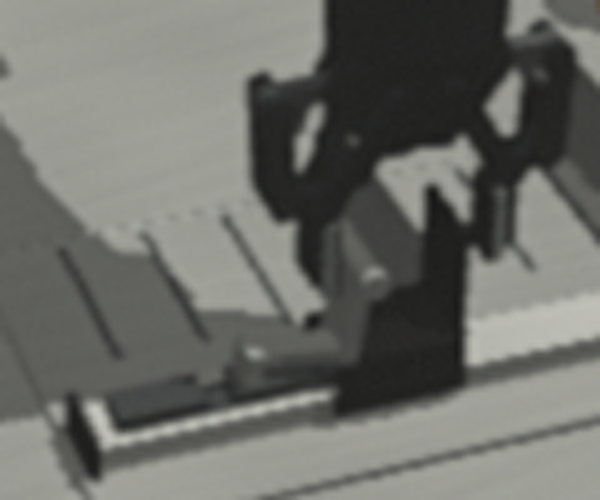

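>>> arm_command([
  [0.8, -0.07, -0.4, 0, 0, 0, 0],
  [0.8, -0.07, -0.4, 0, 0, 0, 0],
  [0.8, -0.07, -0.4, 0, 0, 0, 0],
  [0.8, -0.03, -0.15, 0, 0, 0, 0],
  [0.8, -0.02, -0.1, 0, 0, 0, 0],
])

```text
clock: 6.12
eef_pos: [615.7, -19.6, 60.2]
tool_rot: [-1.545, 1.568, 1.433]
force: [0.9, 5.8, -1.3]
width: 68.5
```

>>> arm_command([
  [0.8, -0.02, -0.12, 0, 0, 0, 0],
  [0.8, -0.02, -0.12, 0, 0, 0, 0],
])

```text
clock: 6.28
eef_pos: [615.7, -20.0, 60.2]
tool_rot: [-1.562, 1.566, 1.418]
force: [2.1, 8.3, -1.3]
width: 68.3
```

>>> arm_command([
  [0.8, -0.02, -0.12, 0, 0, 0, 0],
  [0.8, -0.02, -0.12, 0, 0, 0, 0],
])

```text
clock: 6.45
eef_pos: [615.4, -22.0, 60.2]
tool_rot: [-1.571, 1.566, 1.409]
force: [2.1, 8.4, -1.7]
width: 68.1
```

>>> arm_command([
  [0.8, -0.02, -0.12, 0, 0, 0, 0],
  [0.8, -0.02, -0.12, 0, 0, 0, 0],
])

```text
clock: 6.62
eef_pos: [614.9, -24.4, 60.2]
tool_rot: [-1.54, 1.566, 1.44]
force: [2.6, 7.9, -1.1]
width: 68.3
```

>>> arm_command([
  [0.8, -0.02, -0.12, 0, 0, 0, 0],
  [0.8, -0.02, -0.12, 0, 0, 0, 0],
])

```text
clock: 6.78
eef_pos: [614.5, -26.8, 60.2]
tool_rot: [-1.541, 1.566, 1.439]
force: [1.9, 7.7, -1.0]
width: 68.7
```

>>> arm_command([
  [0.8, -0.02, -0.1, 0, 0, 0, 0],
  [0.8, -0.02, -0.1, 0, 0, 0, 0],
])

```text
clock: 6.95
eef_pos: [614.1, -28.8, 60.1]
tool_rot: [-1.542, 1.566, 1.438]
force: [2.7, 7.6, -2.1]
width: 68.3
```

>>> arm_command([
  [0.8, -0.02, -0.1, 0, 0, 0, 0],
  [0.8, 0, 0, 0, 0, 0, 0],
])

```text
clock: 7.12
eef_pos: [613.2, -33.5, 60.3]
tool_rot: [-1.544, 1.57, 1.434]
force: [1.0, 2.6, -0.5]
width: 68.2
```

>>> arm_command([
  [0.8, -0.02, -0.1, 0, 0, 0, 0],
  [0.8, 0, 0, 0, 0, 0, 0],
])

```text
clock: 7.28
eef_pos: [613.0, -34.8, 60.3]
tool_rot: [-1.348, 1.57, 1.629]
force: [0.7, 2.0, 0.1]
width: 68.3
```

>>> arm_command([
  [0.8, -0.02, -0.1, 0, 0, 0, 0],
  [0.8, 0, 0, 0, 0, 0, 0],
])

```text
clock: 7.45
eef_pos: [613.0, -34.8, 60.3]
tool_rot: [-1.574, 1.569, 1.404]
force: [0.2, 4.7, -0.4]
width: 68.0
```

>>> arm_command([
  [0.8, -0.02, -0.1, 0, 0, 0, 0],
  [0.8, 0, 0, 0, 0, 0, 0],
])

```text
clock: 7.62
eef_pos: [613.0, -34.8, 60.2]
tool_rot: [-1.532, 1.568, 1.446]
force: [0.9, 6.3, -0.6]
width: 68.2
```

Run:
```python
from h import *
s=ctrl.read_state(); im=ctrl.get_image('wrist'); cv2.imwrite('pics/w6.png',cv2.resize(im[200:400,200:620],None,fx=1.9,fy=1.9,interpolation=cv2.INTER_CUBIC))
print(s['clock'],s['eef_pos'],s['force'],s['width'])
side=ctrl.get_image('scene')[220:320,260:380]; cv2.imwrite('pics/s6.png',cv2.resize(side,None,fx=5,fy=5,interpolation=cv2.INTER_CUBIC))
```

```text
7.6167 [612.98194202 -34.83150401  60.22017456] [ 0.94144781  6.25196365 -0.58484012] 68.22237324722002
```

View pics/w6.png

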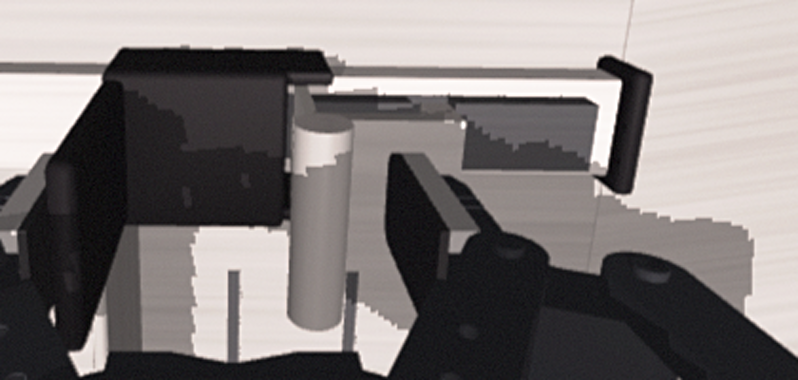

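View pics/s6.png

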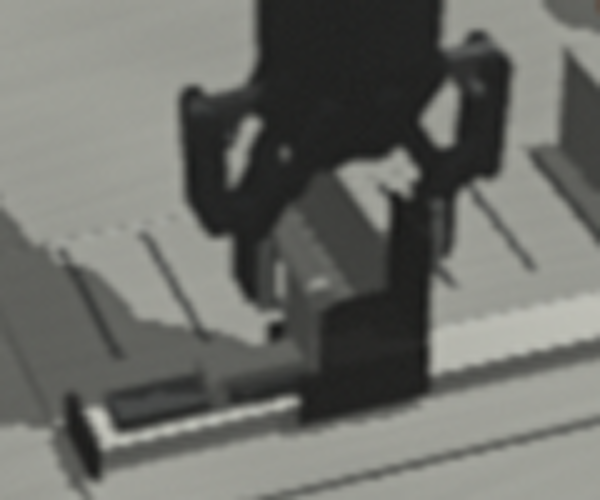

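>>> arm_command([
  [0.8, 0.06, 0.35, 0, 0, 0, 0],
  [0.9, 0, 0, 1.5, 0, 0, 0],
  [1, 0, 0, 2.5, 0, 0, 0],
  [1, 0, 0, 3.5, 0, 0, 0],
  [1, -0.3, 1, 3.5, 0, 0, 0],
  [1, -0.6, 2.3, 2.5, 0, 0, 0],
  [1, -0.9, 3.3, 1, 0, 0, 0],
  [1, -0.9, 3.3, 0, 0, 0, 0],
  [1, -0.9, 3.3, 0, 0, 0, 0],
  [1, -0.9, 3.3, 0, 0, 0, 0],
  [1, -0.9, 3.3, 0, 0, 0, 0],
  [1, -0.9, 3.3, 0, 0, 0, 0],
  [1, -0.9, 3.3, 0, 0, 0, 0],
  [1, -0.9, 3.3, 0, 0, 0, 0],
  [1, -0.9, 3.3, 0, 0, 0, 0],
  [1, -0.6, 2.0, 0, 0, 0, 0],
  [1, 0, 0, 0, 0, 0, 0],
])

```text
clock: 9.13
eef_pos: [515.0, 322.1, 204.7]
tool_rot: [-0.895, 1.569, 2.09]
force: [-0.1, 0.3, 0.3]
width: 85.8
```

Run:
```python
from h import *
s=ctrl.read_state(); im=ctrl.get_image('wrist'); cv2.imwrite('pics/w7.png',im)
print(s['clock'],s['eef_pos'],s['tool_rot'],s['force'],s['width'],[(a['conf'],a['centre']) for a in ctrl.spot_in('mug','wrist')])
np.save('w7.npy',np.r_[s['eef_pos'],s['tool_rot']])
side=ctrl.get_image('scene')[220:320,260:420]; cv2.imwrite('pics/s7.png',cv2.resize(side,None,fx=5,fy=5,interpolation=cv2.INTER_CUBIC))
```

```text
9.1333 [514.99164993 322.14336897 204.68947911] [-0.89460658  1.56873332  2.09044493] [-0.13276506  0.31337404  0.29914047] 85.77216391750301 [(0.91, [399.1, 297.1, 64.4]), (0.59, [506.7, 321.7, 48.8])]
```

View pics/w7.png

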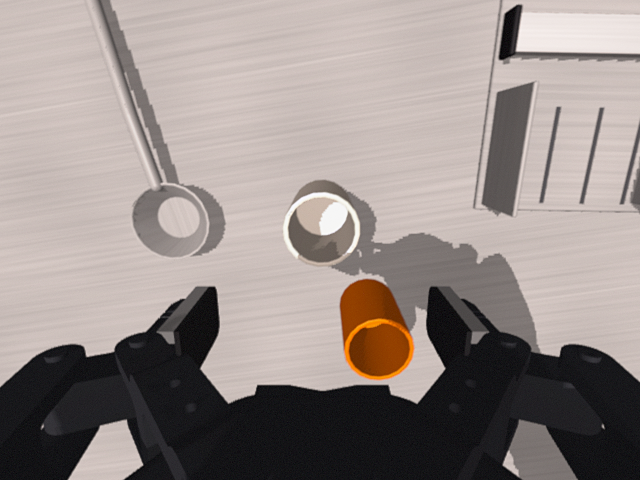

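View pics/s7.png

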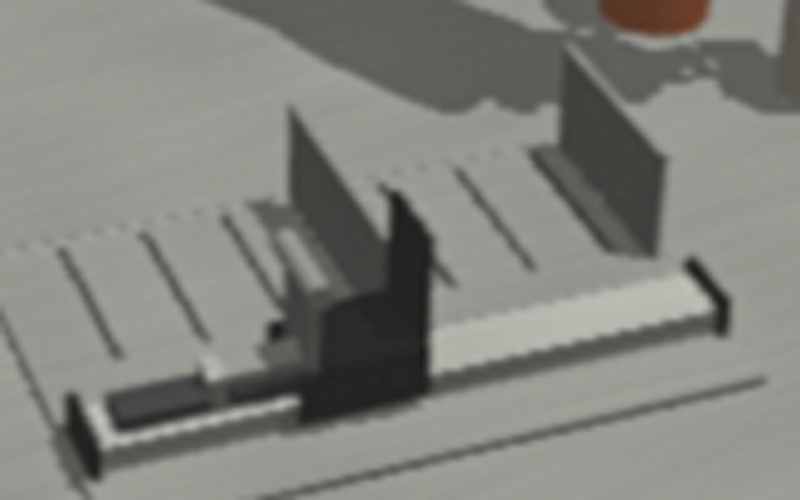

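Run:
```python
from h import *
v=np.load('w7.npy'); s=dict(eef_pos=v[:3],tool_rot=v[3:])
print('white',back('wrist',(321.5,229),88,s),'red',back('wrist',(378.5,350),88,s))
print('w diam',np.linalg.norm(back('wrist',(285,229),88,s)-back('wrist',(359.5,229),88,s)))
print(Ro.from_euler('xyz',s['tool_rot']).as_matrix()[:,1])
# rack: end plate etc
print('tray corner -x,+y',back('wrist',(474.5,207.5),6,s),'top endplate l',back('wrist',(538,82),65,s),'endplate bottom in',back('wrist',(515,214),6,s))
w=-.168;xh=np.array([np.cos(w),np.sin(w)]);yh=np.array([-np.sin(w),np.cos(w)]);O=np.array([566,4])
print('pred corner',O-102.5*xh+152.5*yh,'pred plate top +x inner',O+5*xh+130*yh)
for rx,ry in [(-45,70),(-45,65)]: print(O+rx*xh+ry*yh)
```

```text
white [513.70139824 322.58772231  88.        ] red [401.34629224 291.29799776  88.        ]
w diam 57.42833535965605
[-0.15590341 -0.987771   -0.00160907]
tray corner -x,+y [491.31062636 171.88950355   6.        ] top endplate l [595.42125035 144.6286399   65.        ] endplate bottom in [478.35421412 132.09073255   6.        ]
pred corner [490.44273456 171.49208829] pred plate top +x inner [592.66701532 131.33369662]
[533.33830676  80.53896913]
[532.50225255  75.60936333]
```

>>> arm_command([
  [1, 0, 0, -3, 0, 0, 0],
  [1, 0, 0, -3, 0, 0, 0],
  [1, 0, 0, -3, 0, 0, 0],
  [1, 0, 0, -3, 0, 0, 0],
  [1, 0, 0, -2.5, 0, 0, 0],
  [1, 0, 0, -1.5, 0, 0, 0],
  [1, 0, 0, -0.7, 0, 0, 0],
  [1, 0, 0, 0, 0, 0, 0],
  [0.6, 0, 0, 0, 0, 0, 0],
  [0.6, 0, 0, 0, 0, 0, 0],
  [0.6, 0, 0, 0, 0, 0, 0],
  [0.6, 0, 0, 0, 0, 0, 0],
  [0.6, 0, 0, 0, 0, 0, 0],
])

```text
clock: 10.37
eef_pos: [518.9, 318.0, 40.6]
tool_rot: [-2.364, 1.566, 0.614]
force: [0.1, 1.3, 5.2]
width: 57.7
```

>>> arm_command([
  [0.4, 0, 0, 0, 0, 0, 0],
  [0.4, 0, 0, 0, 0, 0, 0],
  [0.4, 0, 0, 0.5, 0, 0, 0],
  [0.4, 0, 0, 1, 0, 0, 0],
  [0.4, 0, 0, 1.5, 0, 0, 0],
  [0.4, 0, 0, 2, 0, 0, 0],
  [0.4, 0, 0, 2, 0, 0, 0],
  [0.4, 0, 0, 2, 0, 0, 0],
  [0.4, 0, 0, 1.5, 0, 0, 0],
  [0.4, 0, 0, 0.5, 0, 0, 0],
  [0.4, 0, 0, 0, 0, 0, 0],
])

```text
clock: 11.28
eef_pos: [517.9, 316.7, 150.2]
tool_rot: [-2.48, 1.568, 0.498]
force: [-0.3, -0.7, -1.9]
width: 57.9
```

Run:
```python
from h import *
s=ctrl.read_state(); im=ctrl.get_image('wrist'); cv2.imwrite('pics/w8.png',im)
print(s['clock'],s['eef_pos'],s['tool_rot'],s['force'],s['width'],Ro.from_euler('xyz',s['tool_rot']).as_matrix().round(3))
a=ctrl.get_image('scene')[100:260,320:480]; b=ctrl.get_image('side')[60:220,190:350]; cv2.imwrite('pics/s8.png',cv2.resize(np.hstack([a,b]),None,fx=2.5,fy=2.5,interpolation=cv2.INTER_CUBIC))
```

```text
11.2833 [517.9343295  316.73025836 150.18393262] [-2.47975026  1.56796927  0.49767189] [-0.29515161 -0.65535079 -1.9231734 ] 57.85079231398942 [[ 0.002 -0.163 -0.987]
 [ 0.001 -0.987  0.163]
 [-1.    -0.002 -0.002]]
```

View pics/w8.png

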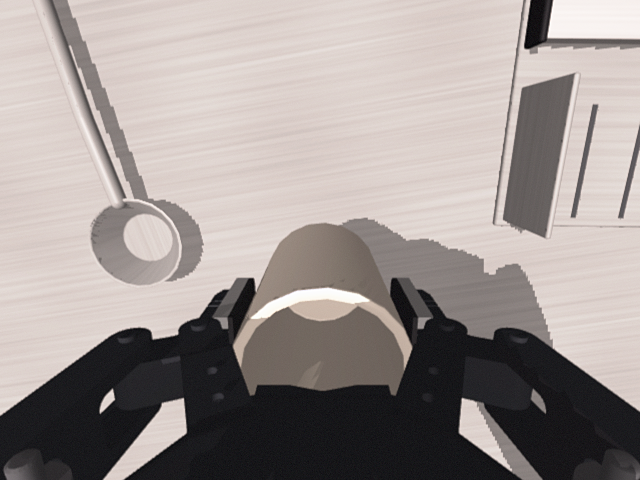

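View pics/s8.png

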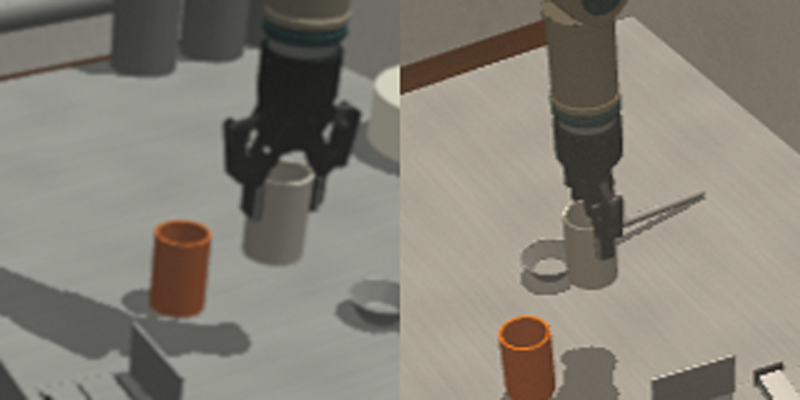

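>>> arm_command([
  [0.4, 0.1, -1, 0, 0, 0, 0],
  [0.4, 0.15, -2, 0, 0, 0, 0],
  [0.4, 0.15, -2.6, 0, 0, 0, 0],
  [0.4, 0.15, -2.6, 0, 0, 0, 0],
  [0.4, 0.15, -2.6, 0, 0, 0, 0],
  [0.4, 0.15, -2.6, 0, 0, 0, 0],
  [0.4, 0.15, -2.6, 0, 0, 0, 0],
  [0.4, 0.15, -2.6, 0, 0, 0, 0],
  [0.4, 0.15, -2.6, 0, 0, 0, 0],
  [0.4, 0.15, -1.7, 0, 0, 0, 0],
  [0.4, 0.1, -1, 0, 0, 0, 0],
  [0.4, 0, 0, 0, 0, 0, 0],
])

```text
clock: 12.43
eef_pos: [532.5, 73.9, 148.0]
tool_rot: [1.444, 1.569, -1.867]
force: [-0.5, 0.9, -2.2]
width: 58.0
```

Run:
```python
from h import *
s=ctrl.read_state(); im=ctrl.get_image('wrist'); cv2.imwrite('pics/w9.png',im)
print(s['clock'],s['eef_pos'],s['force'],s['width'])
w=-.168;xh=np.array([np.cos(w),np.sin(w)]);yh=np.array([-np.sin(w),np.cos(w)]);O=np.array([566,4])
print((s['eef_pos'][:2]-O)@xh,(s['eef_pos'][:2]-O)@yh)
a=ctrl.get_image('scene')[150:310,260:420]; b=ctrl.get_image('side')[140:300,260:420]; cv2.imwrite('pics/s9.png',cv2.resize(np.hstack([a,b]),None,fx=2.5,fy=2.5,interpolation=cv2.INTER_CUBIC))
```

```text
12.4333 [532.51314653  73.94137079 148.01780512] [-0.5286047   0.88432909 -2.2451993 ] 58.03284477251649
-44.710352960719774 63.357312459523115
```

View pics/w9.png

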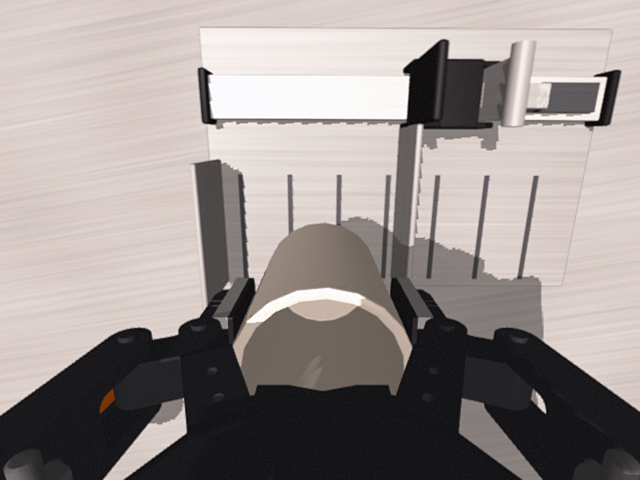

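View pics/s9.png

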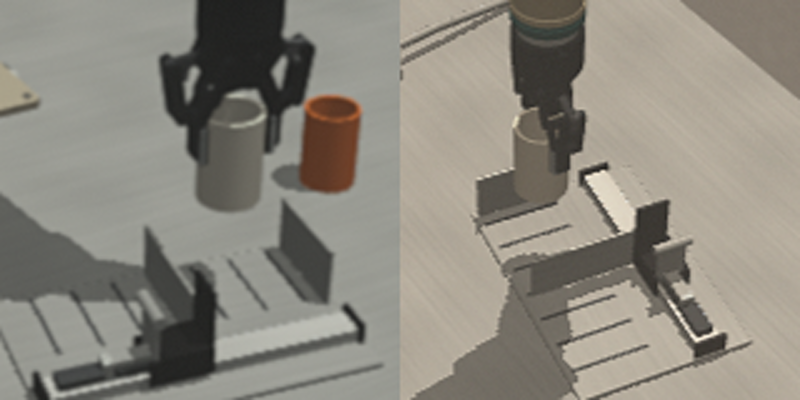

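Run:
```python
from h import *
s=ctrl.read_state(); im=cv2.imread('pics/w9.png')
cv2.imwrite('pics/c9.png',cv2.resize(im[110:310,180:440],None,fx=3,fy=3,interpolation=cv2.INTER_CUBIC))
```

```text
(no output)
```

View pics/c9.png

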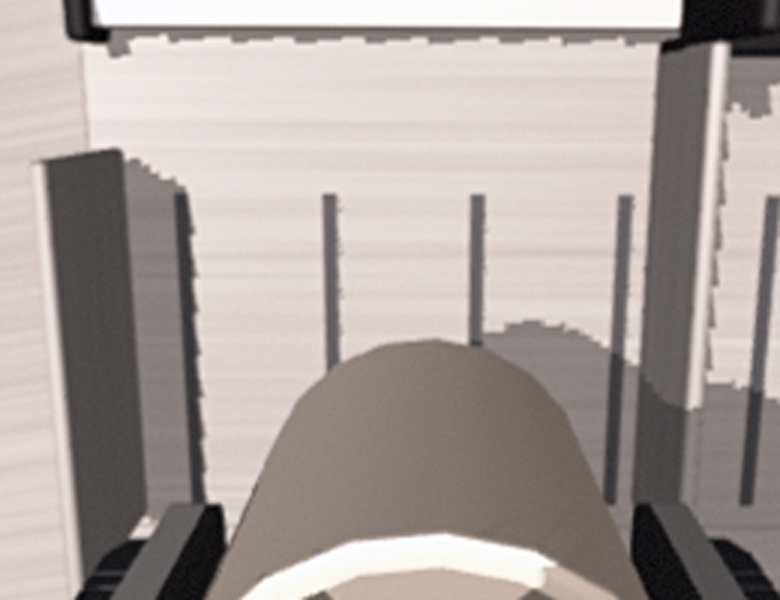

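Run:
```python
from h import *
s=ctrl.read_state()
w=-.168;xh=np.array([np.cos(w),np.sin(w)]);yh=np.array([-np.sin(w),np.cos(w)]);O=np.array([566,4])
tr=lambda W:np.array([(W[:2]-O)@xh,(W[:2]-O)@yh]).round(1)
c=lambda x,y:(180+x/3,110+y/3)
for n,p,z in [('end',c(122,148),6),('end',c(139,400),6),('div',c(658,60),6),('div',c(640,400),6),('endtop out',c(35,165),65),('endtop in',c(47,165),65),('divtop bay',c(712,45),65),('divtop -y',c(728,45),65)]: print(n,tr(back('wrist',p,z,s)))
```

```text
end [  3.8 149.8]
end [-66.5 149.9]
div [27.2  7.9]
div [-65.7   7.1]
endtop out [  3.2 151.7]
endtop in [  3.3 149.1]
divtop bay [28.5  9.4]
divtop -y [28.5  6.1]
```

Run:
```python
from h import *
s=ctrl.read_state()
w=-.168;xh=np.array([np.cos(w),np.sin(w)]);yh=np.array([-np.sin(w),np.cos(w)]);O=np.array([566,4])
tr=lambda W:np.array([(W[:2]-O)@xh,(W[:2]-O)@yh]).round(1)
for n,p,z in [('c',(201,28),6),('c',(611,31),6),('strip end',(604,100),28),('strip n2far',(551,100),28),('capin L',(210,98),20),('capin R',(603,100),20),('rail lower R',(598,123),20),('tray lower right',(564,286),6),('tray left at 150',(213,150),6),('plate pxx',(408,100),95),('bar',(520,80),78)]: print(n,tr(back('wrist',p,z,s)))
print(s['tool_rot'],pose('wrist',s)[:3,3])
```

```text
c [ 97.9 157.6]
c [  97.6 -143. ]
strip end [  47.7 -131.4]
strip n2far [ 47.5 -93.8]
capin L [ 48.3 150.5]
capin R [  48.6 -136.8]
rail lower R [  32.6 -136.5]
tray lower right [-104.2 -146.2]
tray left at 150 [ 11.  155.4]
plate pxx [39.8 23.1]
bar [ 52.6 -43.5]
[-0.65879607  1.569439    2.32020693] [595.97705414  68.18116118 290.83683262]
```

Run:
```python
from h import *
s=ctrl.read_state();print(s['clock'],s['eef_pos'],s['qd'].round(3))
```

```text
12.5833 [532.37349813  79.10577521 147.89457727] [-0.014 -0.002 -0.006 -0.004  0.001 -0.001  0.   ]
```

>>> arm_command([
  [0.4, 0, 0, 0, 0, 0, 0],
])

```text
clock: 12.67
eef_pos: [532.4, 79.5, 148.0]
tool_rot: [-0.737, 1.57, 2.243]
force: [1.1, 0.1, -3.3]
width: 58.1
```

Run:
```python
from h import *
s=ctrl.read_state();print(s['clock'],s['eef_pos'],s['qd'].round(3))
im=ctrl.get_image('wrist'); cv2.imwrite('pics/w10.png',im)
cv2.imwrite('pics/c10.png',cv2.resize(im[10:310,180:640],None,fx=1.7,fy=1.7,interpolation=cv2.INTER_CUBIC))
```

```text
12.6667 [532.42024688  79.46726423 147.9672237 ] [-0.004 -0.001  0.005  0.     0.005 -0.001 -0.001]
```

View pics/c10.png

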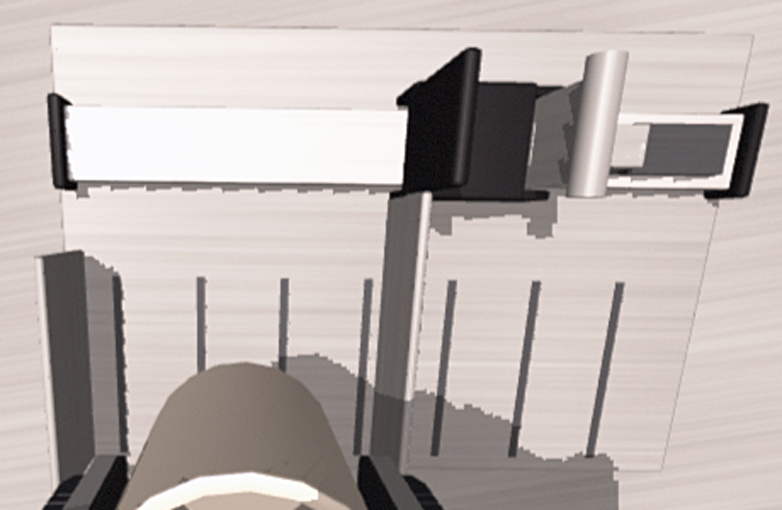

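Run:
```python
from h import *
s=ctrl.read_state()
w=-.168;xh=np.array([np.cos(w),np.sin(w)]);yh=np.array([-np.sin(w),np.cos(w)]);O=np.array([566,4])
tr=lambda W:np.array([(W[:2]-O)@xh,(W[:2]-O)@yh]).round(1)
c=lambda x,y:(180+x/1.7,10+y/1.7)
for n,p,z in [('end',c(83,250),6),('end',c(95,450),6),('div',c(385,210),6),('div',c(372,450),6),('cor',c(51,26),6),('cor',c(752,37),6),('n2far',c(650,150),28),('strip end',c(730,150),28),('divtop',c(418,210),65),('endtop',c(45,260),65)]: print(n,tr(back('wrist',p,z,s)))
print('tcp',tr(s['eef_pos']))
```

```text
end [  5.6 143.5]
end [-95.2 143.7]
div [24.7  2.4]
div [-94.2   0.8]
cor [ 99.7 151.4]
cor [  97.6 -151.2]
n2far [  49.1 -101.4]
strip end [  49.3 -134.8]
divtop [23.6  4. ]
endtop [  4.6 142.6]
tcp [-45.7  68.7]
```

>>> arm_command([
  [0.4, 0, 0, -1, 0, 0, 0],
  [0.4, 0, 0, -1.8, 0, 0, 0],
  [0.4, 0, 0, -1.8, 0, 0, 0],
  [0.4, 0, 0, -1.8, 0, 0, 0],
  [0.4, 0, 0, -1.2, 0, 0, 0],
  [0.4, 0, 0, -0.8, 0, 0, 0],
  [0.4, 0, 0, -0.4, 0, 0, 0],
  [0.4, 0, 0, 0, 0, 0, 0],
  [0.4, 0, 0, 0, 0, 0, 0],
  [0.4, 0, 0, 0, 0, 0, 0],
])

```text
clock: 13.55
eef_pos: [533.3, 77.7, 60.9]
tool_rot: [-2.915, 1.569, 0.062]
force: [-0.4, -0.2, -1.8]
width: 57.8
```

Run:
```python
from h import *
s=ctrl.read_state(); print(s['clock'],s['eef_pos'],s['force'],s['width'])
a=ctrl.get_image('scene')[150:310,260:420]; b=ctrl.get_image('side')[140:300,260:420]; cv2.imwrite('pics/s11.png',cv2.resize(np.hstack([a,b]),None,fx=2.5,fy=2.5,interpolation=cv2.INTER_CUBIC))
```

```text
13.55 [533.32529756  77.69957389  60.94579366] [-0.41472786 -0.16711669 -1.83408094] 57.760476926483605
```

View pics/s11.png

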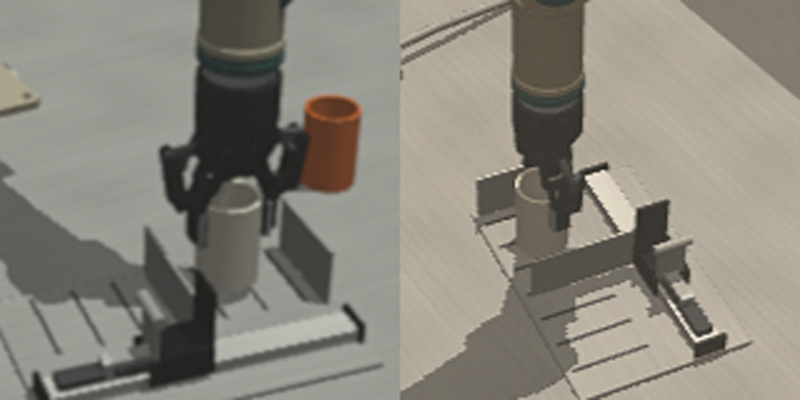

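>>> arm_command([
  [0.4, 0, 0, -0.3, 0, 0, 0],
  [0.4, 0, 0, -0.3, 0, 0, 0],
  [0.4, 0, 0, -0.3, 0, 0, 0],
  [0.4, 0, 0, -0.1, 0, 0, 0],
  [0.4, 0, 0, 0, 0, 0, 0],
])

```text
clock: 14.07
eef_pos: [532.4, 77.6, 49.9]
tool_rot: [0.34, 1.57, -2.965]
force: [-0.5, -0.4, -2.5]
width: 57.9
```

>>> arm_command([
  [0.4, 0, 0, -0.15, 0, 0, 0],
  [0.4, 0, 0, -0.15, 0, 0, 0],
  [0.4, 0, 0, 0, 0, 0, 0],
])

```text
clock: 14.32
eef_pos: [532.6, 77.6, 47.1]
tool_rot: [0.319, 1.57, -2.987]
force: [0.4, 0.4, -2.4]
width: 58.1
```

>>> arm_command([
  [0.4, 0, 0, -0.1, 0, 0, 0],
  [0.4, 0, 0, -0.1, 0, 0, 0],
  [0.4, 0, 0, 0, 0, 0, 0],
])

```text
clock: 14.57
eef_pos: [532.7, 77.6, 46.5]
tool_rot: [-1.828, 1.57, 1.149]
force: [-3.0, 0.6, 10.0]
width: 57.9
```

>>> arm_command([
  [0.4, 0, 0, 0.1, 0, 0, 0],
  [0.6, 0, 0, 0, 0, 0, 0],
  [0.72, 0, 0, 0, 0, 0, 0],
  [0.8, 0, 0, 0, 0, 0, 0],
  [0.85, 0, 0, 0, 0, 0, 0],
  [0.85, 0, 0, 0, 0, 0, 0],
  [0.85, 0, 0, 0, 0, 0, 0],
])

```text
clock: 15.15
eef_pos: [532.8, 77.6, 46.3]
tool_rot: [2.902, 1.571, -0.404]
force: [-0.7, 0.9, 0.3]
width: 72.5
```

Run:
```python
from h import *
s=ctrl.read_state(); print(s['clock'],s['eef_pos'],s['force'],s['width'])
a=ctrl.get_image('wrist'); cv2.imwrite('pics/w12.png',a)
```

```text
15.15 [532.75858748  77.61354361  46.28649856] [-0.68409157  0.88181296  0.25013707] 72.48134219437131
```

View pics/w12.png

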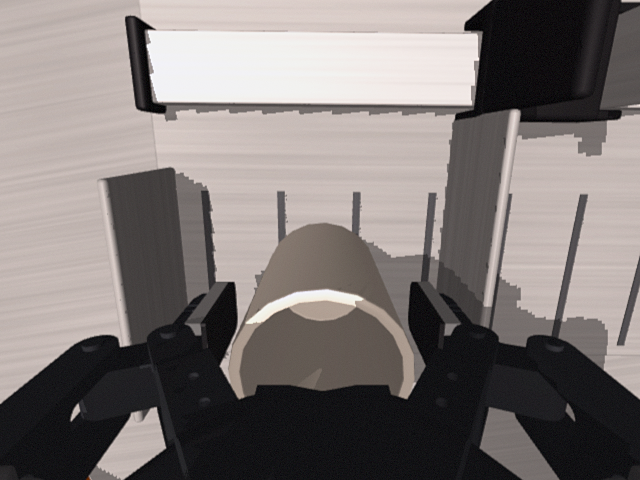

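Both pads are clear of the mug: left pad edge at (237,290), right at (412,290), mug between 230 and 412 lower down. I'll raise the arm straight up.

>>> arm_command([
  [0.85, 0, 0, 0.5, 0, 0, 0],
  [0.85, 0, 0, 1, 0, 0, 0],
  [0.85, 0, 0, 2, 0, 0, 0],
  [0.85, 0, 0, 3, 0, 0, 0],
  [0.85, 0, 0, 3, 0, 0, 0],
  [0.85, 0, 0, 3, 0, 0, 0],
  [0.85, 0, 0, 2, 0, 0, 0],
  [0.85, 0, 0, 1, 0, 0, 0],
  [0.85, -2, 0, 0, 0, 0, 0],
  [0.85, -3, 0, 0, 0, 0, 0],
  [0.85, -2, 0, 0, 0, 0, 0],
  [0.85, 0, 0, 0, 0, 0, 0],
  [0.85, 0, 0, 0, 0, 0, 0],
  [0.85, 0, 0, 0, 0, 0, 0],
])

```text
clock: 16.37
eef_pos: [463.5, 77.8, 201.6]
tool_rot: [-2.886, 1.57, 0.091]
force: [0.0, -0.0, 0.6]
width: 73.0
```

Run:
```python
from h import *
s=ctrl.read_state(); im=ctrl.get_image('wrist'); cv2.imwrite('pics/w13.png',im)
print(s['clock'],s['eef_pos'],s['force'],s['width'])
a=ctrl.get_image('scene'); cv2.imwrite('pics/sc13.png',a)
a=a[170:320,260:410]; b=ctrl.get_image('side')[150:300,270:420]; cv2.imwrite('pics/s13.png',cv2.resize(np.hstack([a,b]),None,fx=2.6,fy=2.6,interpolation=cv2.INTER_CUBIC))
```

```text
16.3667 [463.52135327  77.77211422 201.56014755] [ 0.00275169 -0.02475202  0.64764488] 73.028641483053
```

View pics/w13.png

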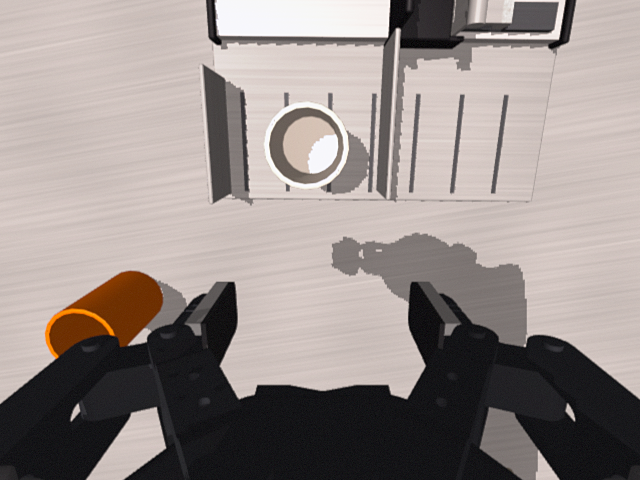

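View pics/s13.png

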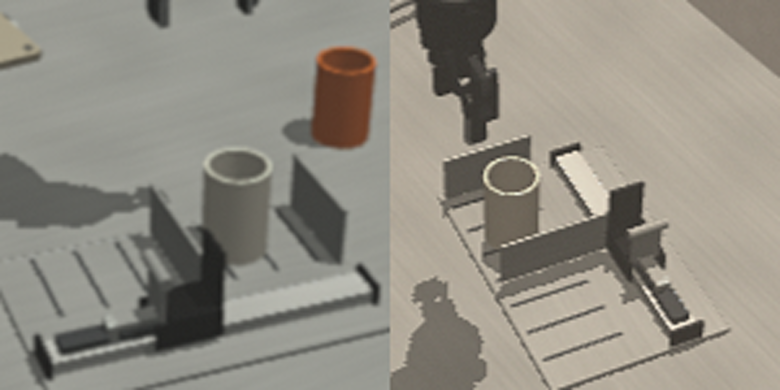

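Run:
```python
from h import *
s=ctrl.read_state()
w=-.168;xh=np.array([np.cos(w),np.sin(w)]);yh=np.array([-np.sin(w),np.cos(w)]);O=np.array([566,4])
tr=lambda W:np.array([(W[:2]-O)@xh,(W[:2]-O)@yh]).round(1)
print('mug rim',tr(back('wrist',(306.5,145),94,s)),'mug floor',tr(back('wrist',(310,145),10,s)),'tray right lower',tr(back('wrist',(531,202),6,s)),'left',tr(back('wrist',(211,199),6,s)),'div base',tr(back('wrist',(383,150),6,s)))
a=cv2.imread('pics/sc13.png')[270:330,265:355]; cv2.imwrite('pics/c13.png',cv2.resize(a,None,fx=8,fy=8,interpolation=cv2.INTER_CUBIC))
```

```text
mug rim [-51.5  66.1] mug floor [-52.4  66.5] tray right lower [-105.9 -150.6] left [-104.1  164. ] div base [-56.7  -2.5]
```

View pics/c13.png

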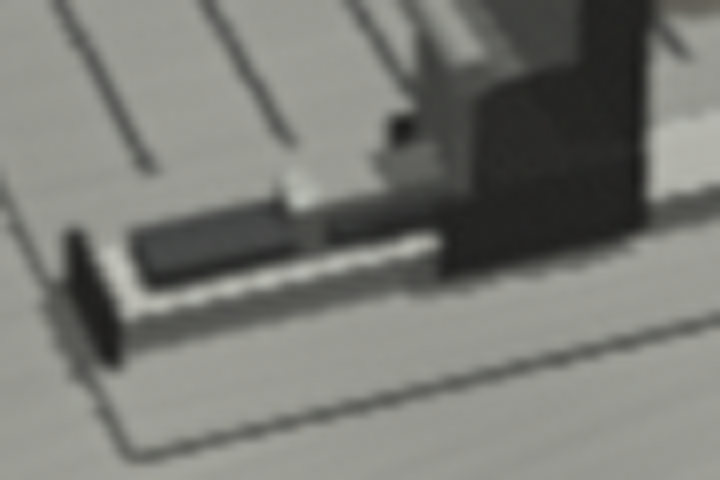

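View pics/sc13.png

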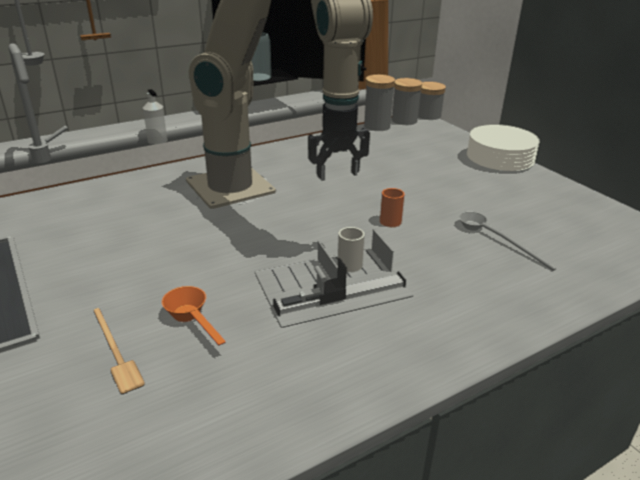

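The close crop shows the tooth seated in the notch just before the last land, at (308,215) in the crop. The mug stands in the bay at about rack (-52, 66), and its rim and floor centres agree, so it is upright. The sieve, ladle and spoon look unmoved.

```bash
python3 -c "
from cell import ctrl
print(ctrl.finish_job(), ctrl.read_state()['clock'])"
```

```text
the job is handed in; nothing more can be done
the job is handed in; nothing more can be done
```

I moved the divider to the second notch and set the white mug down in the widened bay. I handed the job in at about 16.5 s of the 58 s; no verdict is reported.

**Divider:** I squeezed the lever and slid the divider 77 mm with it held, past the first notch. I let go on the land before the second notch and pushed the plate on with the lever free. The tooth rubbed at about 8 N, then the force fell to about 2.5 N as it dropped in. It stopped dead after that; I pushed on to a reading of 6.3 N at the tool with no movement, well under the 25 N limit.

**Mug:** I gripped it, carried it over the end plate and lowered it slowly. It touched the tray with about 10 N, and I opened the fingers and moved the arm clear.

**Last checks:**
- **Catch:** The tooth shows down in the second notch, with only the last land beyond it. I estimate the divider's travel at about 0.098 m from the pictures.
- **Mug:** It stands at about rack x = -52, y = 66 mm. Its rim and floor centres agree to 1 mm, so it is upright.
- **Others:** The sieve, ladle and spoon look unmoved, and the robot touches nothing.

**What disagreed:**
- **End plate:** The wrist camera put its inner face at about y = 143 mm instead of 130. I kept to the given 130 for the placing.
- **Arm settling:** One wrist measurement was 6 mm off because the arm was still settling, so I took it again.

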